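# Fit nested lids on the key tin and lift off the outer one

## Robot

A 6-joint arm with a two-finger parallel gripper is mounted at the origin on the work surface. World frame = base frame: x ahead of the robot, y to its left, z up, the work surface at z = 0. Lengths are in mm, angles in degrees, forces in N, time in s.
With the tool pointing down it reaches from about 250 to 775 mm from the base axis. Payload 4 kg.
Tool frame: the origin (TCP) lies midway between the tips of the shut fingers; the grasp point (between the pads) lies 19 mm behind it; z points along the fingers, y is the line along which they close (so a half turn about z gives the same grasp; the last joint's range is limited). The gripper opens to 85 mm and grips with 20 to 120 N. Pads are 22 mm wide; open, the fingers measure 114 mm over their backs; the gripper's body (76 mm by 85 mm) begins 54 mm behind the grasp point. The pads swing forward as they close: fully open they stand 13 mm farther back than shut.
Start: joints at [-79.647, 4.996, 78.535, -0, 96.463, -5.907], TCP at [154, -528.017, 231.341] pointing down, gripper open.
Joint ranges: [-177.83, 177.83], [-43.37, 116.18], [15.69, 146.23], [-61.86, 241.86], [9.47, 152.12], [-147.06, 147.06]. Speed limits (degrees/s): [159.86, 159.86, 180, 180, 180, 180].

## Interface

Orientations are given as a 3x3 rotation matrix whose columns are the frame's x, y, z axes.
In Python, from rig import arm, viewer, job, models gives the robot as it stands. The module is installed in compiled form; this text tells all that it offers.
- The arm moves only by the tool play_rows, never from a script. Its argument "moves" is one flat list of numbers, 7 for each row, row after row: the shift along the tool's x, y, z in mm, then the turn, a rotation vector about the tool's x, y, z in degrees, then the gripper's target within -1 to 1 (fully open at 1, half-way at 0, shut at -1). A call has 1 to 5 rows; each row is the pose to reach, as a shift and turn from the pose commanded when the call began, along the tool's axes at that moment; what a row does not reach only later rows make up. A row lasts 1/10 s, in which the tool goes at most 50 mm and 8.59 degrees, less where a joint would pass 70% of its speed; a pose out of reach is approached as far as the arm can. A call with a gripper value outside its range is refused whole. The fingers move at their own pace and stop on an object; "grip_force" is the grip in N (left out, the last holds). Time passes only in rows, so rows that repeat a pose let the fingers close. It gives the time, the measured TCP pose, the force, the opening and the grip force at its end, in the units of the state.
- arm.sense(): the state, without advancing time (a new reading comes with each control period).
- viewer.grab_frame(name): name is "scene" or "side" or "wrist"; returns a dict with "img" (384x512x3 uint8, blue, green, red), "range_z" (384x512 float32, mm along the optical axis (not along the pixel's ray), 0 where there is no reading), "fx", "fy", "cx", "cy" (pixels), "R" (3x3) and "t" (3): a world point X has camera coordinates R X + t. Camera axes: x right, y down, z forward; pixel columns grow to the right and rows downward; lengths in mm; the calibration is good to about 2 mm. A picture is of the moment at which its call begins.
- job.sign_off(): hands the job in; it is judged then, once.
Trained networks look in a picture, given as the dict that the camera call returned (one of the last four; its "shot" number tells which), for a name from the list of things; names that differ only in an ending like _2 or _b are one class to them, and where a whole thing is asked for, a point or a joint stands for the part that bears it (a point fixed in the world has none). Each returns a list of dicts, best first, with "confidence" (0 to 1); they miss things now and then, are a little off and sometimes report something else, mostly with a low value. They report only what shows in the picture. A call takes as long as a camera call.
- models.masks_of(picture, target): "region" (384x512 bool, what is visible of it) and "position" ([column, row] in pixels, amid what is visible of it).
The state is a dict: "time": time; "joints": joint angles; "joint_velocities": joint speeds; "tau": joint torques, N m; "tcp_pos": TCP position; "eef_rot": TCP orientation; "wrist_force": force on the tool from outside, world axes, zero at the start; "moment": the same for the moment, N m; "opening": opening from 0.0 (shut) to 1.0 (fully open); "finger_force": force on a finger pad.
Only numpy, scipy, OpenCV 4.12 (cv2) and the standard library are available. Lean on these libraries where they do the work, as an engineer would, in place of code of your own. Each camera call takes 0.05 s, during which the arm holds its last target. There are 200 camera calls.

## Task

Slide the sled by its blue post until its red dot stands under the brass pointer. Then take the nested lids by the inner lid's brass stem, lower both together onto the green key tin until the inner lid is fully seated, and let go of the stem; then grip the steel collar and lift the red outer lid alone straight up, clear of the stem, leaving the inner lid seated and the dot under the pointer. Finish while still holding the outer lid level above the tin, touching nothing else with it or the gripper, and leave the other things on the table where they are.

Things in the scene. Friction and masses are not known exactly. Their poses are not given: they have to be found in the camera images.
- post (a point): centre of the top face of the blue wooden post on the sled, the grip for sliding it: 16 x 16 mm square, rising 50 mm above the sled's board, its top 70 mm above the table. Axes: those of the sled (y = sliding direction; z up). The green tin's wall starts 35 mm from the post's face, along +x of the sled, and is 5 mm higher than the post
- mark (a point): centre of the red dot (12 mm across, white ring 20 mm) on the sled's board, 20 mm above the table, beyond the tin, 168 mm from the post along the sled's +x; moves with the sled. Axes as post
- tip (a point): lower tip of the fixed brass pointer (10 mm thick, pointed), 26 mm above the table so 6 mm above the dot when it stands over it; it hangs from an iron bracket 72 mm high that stands on the far side of the sled
- sled (a joint): how far the sled with the tin stands along its rail, m, grows along the rail's own +y (towards the robot's left), range -0.13 to 0.06; stiff, it takes about 4 N to slide and stays where left. The pointer stands at a different place along the rail each time, always at a larger value than the start
- seat (a point): centre of the mouth of the open green key tin, level with its rim, 75 mm above the table. The tin is 90 x 90 mm outside, 82 x 82 mm inside, 55 mm high, fixed to the sled, sides parallel to the sled's axes (x, y of this point); the point lies 88 mm from the post and 80 mm from the dot
- inner_lid: square birch inner lid, about 0.28 kg, standing on its plug, under the outer lid. Origin: centre of the plug's underside. Plug 76 x 76 x 14 mm (lowest 4 mm only 70 wide), 3 mm play in the tin; plate 94 x 94 mm from 14 to 20 mm up, which rests on the tin's rim (origin then 14 mm below the rim); brass stem 14 x 14 mm up to 93 mm. Sides along x, y; fits in any quarter turn
- stem_top (a point): centre of the top face of the inner lid's brass stem (14 x 14 mm), axes as the inner lid. The top 38 mm of the stem stick out above the outer lid's collar; lifted by the stem, the outer lid rides along on the inner one
- outer_lid: red metal outer lid, 108 x 108 mm, about 0.25 kg, loose on the inner lid, sides parallel. Origin: centre of its top plate's underside, 20 mm above the inner lid's origin; plate 5 mm thick, skirt to 10 mm below the origin with 3 mm play round the inner plate; square steel collar 46 mm outside, 34 mm inside, from the plate to 35 mm above the origin, open at the top, round the stem
- collar_top (a point): centre of the top of the outer lid's square steel collar (46 mm across the flats, sides parallel to the outer lid's x and y), the place to grip the outer lid; the stem stands in its middle and sticks out 38 mm above
- bell_key: tarnished brass bell key, 145 mm long, lying flat, bystander; origin under the middle of its shank
- latch_a: cast-iron shutter latch, 130 x 35 x 24 mm, lying flat, bystander; origin under its plate's centre
- latch_b: second cast-iron shutter latch, same as the first, bystander; origin under its plate's centre
- mallet: pine mallet, 260 mm long, head 110 mm wide and 60 mm high, lying on its side, bystander; origin on the table, 50 mm behind the head's centre
- wax_jar: amber beeswax jar with brass cap, 60 mm diameter, 65 mm high, standing, bystander; origin at the underside's centre

How it is judged:
By the outcome, as a careful person would: the job done as asked, in the order asked, and still so for the second after the job is handed in, while the arm keeps its last pose, push and grip.
It also fails if it takes over 70 s, if anything falls off the work surface, if the arm or the gripper's body presses on something with over 40 N, if the wrist force passes 120 N, or if a joint passes its speed limit or range.

## Working session

There is one attempt and no reset: what is moved stays moved. The work goes in short steps, Python scripts to look and compute and a tool call to move; the robot and the scene stay as the last step left them, time stands still between calls to the robot, and variables do not carry over. Pictures are saved under pics/ and viewed, at most 11 in all, crops included, and the job is handed in when it is done.

Besides the shell and the picture viewer there is one more tool, called after "Call:" by a JSON object that holds its "fn" and its "kwargs", one argument or row to a line. play_rows: Moves the arm, as the interface text tells. Its arguments: {"type":"object","properties":{"moves":{"type":"array"},"grip_force":{"type":"number"}},"required":["moves"]}

```bash
mkdir -p pics; cat > h.py <<'E'
import numpy as np, cv2
from rig import arm, viewer, job, models
def world(p,mask):
    v,u=np.nonzero(mask&(p["range_z"]>0)); z=p["range_z"][v,u]
    c=np.stack([(u-p["cx"])*z/p["fx"],(v-p["cy"])*z/p["fy"],z],1)
    return (c-p["t"])@p["R"]
def full(p): return world(p,np.ones(p["range_z"].shape,bool))
def proj(p,X):
    c=np.asarray(p["R"])@X+p["t"]; return [p["fx"]*c[0]/c[2]+p["cx"],p["fy"]*c[1]/c[2]+p["cy"]]
E
python3 - <<'E'
from h import *
s=arm.sense(); print(s["tcp_pos"],s["eef_rot"],s["time"])
fs=[]
for n in ["scene","side"]:
    p=viewer.grab_frame(n); fs.append(p["img"])
    print(n,np.round(-np.array(p["R"]).T@p["t"]))
    for t in ["post","mark","tip","seat","inner_lid","stem_top","outer_lid","collar_top","sled","mallet","wax_jar","latch_a","bell_key"]:
        for r in models.masks_of(p,t)[:2]:
            w=world(p,r["region"])
            if len(w)==0: continue
            print(t,round(r["confidence"],2),np.round(r["position"]),len(w),"med",np.round(np.median(w,0)),"ztop",np.round(np.percentile(w,[5,95],axis=0)).tolist())
    cv2.imwrite(f"pics/{n}0.png",p["img"])
E
```

```text
[ 153.90026723 -527.49939123  230.11019845] [[ 9.60000183e-01  2.79999072e-01 -4.11231277e-04]
 [ 2.79999279e-01 -9.59997619e-01  2.23058753e-03]
 [ 2.29781393e-04 -2.25650890e-03 -9.99997428e-01]] 0.0
scene [1284. -263. 1403.]
post 0.66 [191. 228.] 1605 med [ 583. -254.   23.] ztop [[484.0, -309.0, 15.0], [673.0, -200.0, 74.0]]
mark 0.95 [191. 234.] 1494 med [ 590. -255.   24.] ztop [[488.0, -307.0, 17.0], [672.0, -203.0, 74.0]]
mark 0.59 [232. 250.] 267 med [ 719. -125.   14.] ztop [[675.0, -151.0, 5.0], [743.0, -100.0, 74.0]]
seat 0.92 [194. 234.] 1673 med [ 585. -256.   23.] ztop [[483.0, -312.0, 12.0], [675.0, -200.0, 74.0]]
inner_lid 0.42 [322. 184.] 48 med [597. 284.  73.] ztop [[589.0, 279.0, 36.0], [601.0, 295.0, 95.0]]
inner_lid 0.39 [134. 196.] 204 med [ 347. -419.    9.] ztop [[298.0, -439.0, 1.0], [397.0, -400.0, 21.0]]
stem_top 0.61 [322. 180.] 28 med [598. 283.  75.] ztop [[591.0, 280.0, 49.0], [602.0, 289.0, 96.0]]
outer_lid 0.7 [323. 191.] 597 med [606. 276.  26.] ztop [[546.0, 232.0, 17.0], [648.0, 339.0, 54.0]]
collar_top 0.75 [322. 193.] 572 med [606. 276.  26.] z
[... 1828 characters left out ...]
02. 278.] 3028 med [ 566. -259.   24.] ztop [[478.0, -310.0, 18.0], [666.0, -207.0, 74.0]]
mallet 0.64 [182. 122.] 989 med [471. 499.  42.] ztop [[297.0, 464.0, 7.0], [521.0, 561.0, 64.0]]
mallet 0.47 [303. 280.] 2983 med [ 567. -259.   24.] ztop [[479.0, -310.0, 18.0], [666.0, -208.0, 74.0]]
wax_jar 0.81 [173. 161.] 402 med [377. 300.  46.] ztop [[352.0, 287.0, 3.0], [404.0, 335.0, 69.0]]
latch_a 0.59 [254. 368.] 601 med [ 343. -422.   10.] ztop [[297.0, -439.0, 4.0], [395.0, -401.0, 20.0]]
latch_a 0.49 [294. 164.] 242 med [751. 169.  10.] ztop [[736.0, 120.0, 3.0], [772.0, 224.0, 22.0]]
bell_key 0.96 [332. 348.] 460 med [ 542. -453.    9.] ztop [[486.0, -472.0, 0.0], [621.0, -425.0, 14.0]]
```

```bash
python3 - <<'E'
import cv2
a=cv2.imread("pics/scene0.png");b=cv2.imread("pics/side0.png")
c1=cv2.resize(a[130:300,120:300],None,fx=2.2,fy=2.2,interpolation=2); c2=cv2.resize(b[180:350,220:400],None,fx=2.2,fy=2.2,interpolation=2)
cv2.imwrite("pics/c0.png",cv2.hconcat([c1,c2]))
cv2.imwrite("pics/s0.png",b)
E
```

```text
(no output)
```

View pics/side0.png

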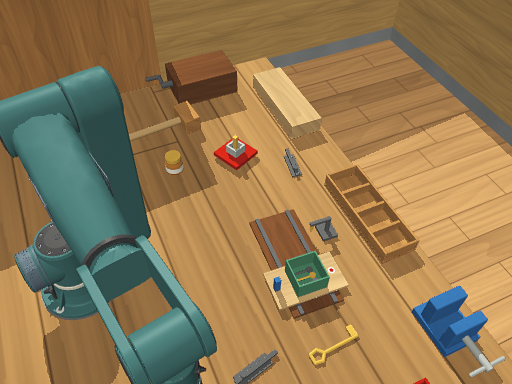

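View pics/c0.png

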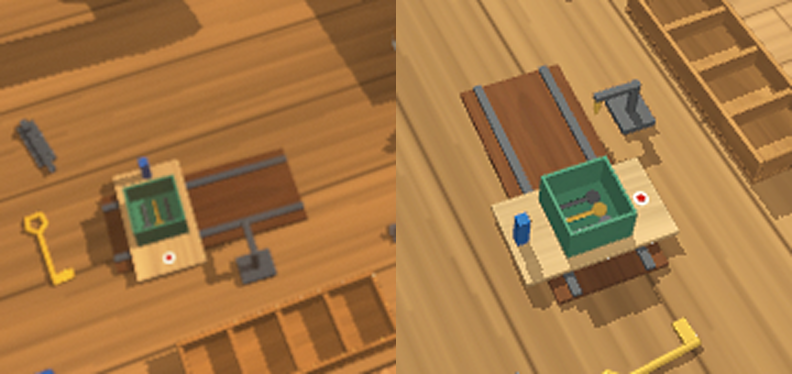

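The pictures show the sled with its blue post at about (277,278) in the side view, the green tin in the middle, the dot at (331,270), and the bracket at (324,227). The red lids stand at (236,150).

```bash
cat >> h.py <<'E'
def hsv(p): return cv2.cvtColor(p["img"],cv2.COLOR_BGR2HSV).astype(int)
def colmask(p,h0,h1,s0,v0=30):
    h=hsv(p); return (h[...,0]>=h0)&(h[...,0]<=h1)&(h[...,1]>s0)&(h[...,2]>v0)
def box(w,c,r): return w[(np.linalg.norm(w[:,:2]-c,axis=1)<r)]
def rect(w): 
    r=cv2.minAreaRect(w[:,:2].astype(np.float32)); return np.round(r[0],1),np.round(r[1],1),round(r[2],1)
E
python3 - <<'E'
from h import *
for n in ["scene","side"]:
    p=viewer.grab_frame(n); print(n)
    w=box(world(p,colmask(p,105,125,120)),[500,-255],80); print("post",len(w),np.median(w,0).round(),w.max(0).round()); t=w[w[:,2]>66]; print(t.mean(0) if len(t) else 0)
    w=box(world(p,colmask(p,65,90,80)),[580,-255],100); t=w[(w[:,2]>70)&(w[:,2]<80)]; print("rim",len(t),rect(t),t[:,2].mean())
    for nm,c in (("dot",[655,-265]),("lid",[590,280])):
        m=colmask(p,0,6,170)|colmask(p,172,180,170)
        w=box(world(p,m),c,60 if nm=="dot" else 90); print(nm,len(w),w.mean(0).round(1))
        if nm=="lid":
            t=w[w[:,2]>20]; print(rect(t),np.median(t[:,2]))
    w=box(full(p),[590,280],100); t=w[(w[:,2]>45)&(w[:,2]<60)];print("collar",len(t),rect(t)); t=w[w[:,2]>85]; print("stem",len(t),t.mean(0) if len(t) else 0)
    w=box(full(p),[700,-130],70); t=w[w[:,2]>62]; print("bracket top",len(t),rect(t),t[:,2].mean()); 
    f=t[t[:,0].argsort()][:15]; print("near end",f[:8].round())
    w=box(full(p),[560,-180],220); t=w[(w[:,2]>18)&(w[:,2]<22.5)]; print("board",len(t),rect(t))
E
```

```text
scene
post 9 [ 491. -248.   72.] [ 495. -243.   75.]
[ 489.83410427 -247.32790332   71.69453393]
rim 6 (array([ 589.4, -212. ]), array([11.6, 68.3]), 76.3) 76.51119203028881
dot 2 [ 653.2 -258.2   21.6]
lid 374 [598.1 284.2  25.7]
(array([592.8, 289.2]), array([109.5, 110.9]), 25.7) 26.094468299702594
collar 84 (array([592.6, 287.1]), array([47.1, 51.5]), 24.0)
stem 13 [593.54002424 286.44683085  92.78224013]
bracket top 61 (array([ 691.5, -123.5]), array([12.4, 71. ]), 85.7) 71.77729863052717
near end [[ 656. -122.   67.]
 [ 660. -123.   67.]
 [ 661. -119.   73.]
 [ 661. -127.   73.]
 [ 663. -116.   67.]
 [ 665. -120.   74.]
 [ 668. -125.   75.]
 [ 668. -122.   73.]]
board 566 (array([ 602.4, -189.3]), array([336.4, 234.3]), 71.2)
side
post 70 [ 484. -255.   54.] [ 494. -242.   77.]
[ 485.28362569 -250.74275525   70.68113387]
rim 242 (array([ 574.7, -253.8]), array([93.9, 91.3]), 86.0) 74.73540904227336
dot 6 [ 654.8 -259.1   24.2]
lid 525 [584.9 269.8  24.4]
(array([592.4, 286.5]), array([115.7, 112.5]), 24.1) 25.645532490982635
collar 114 (array([592.1, 286.7]), array([51.9, 48.4]), 22.3)
stem 20 [591.3138857  285.85872059  92.29416808]
bracket top 99 (array([ 689.4, -122.9]), array([15.2, 65. ]), 86.9) 70.80482379748408
near end [[ 657. -123.   67.]
 [ 658. -121.   69.]
 [ 658. -127.   66.]
 [ 658. -126.   69.]
 [ 659. -125.   73.]
 [ 659. -123.   75.]
 [ 661. -115.   70.]
 [ 662. -119.   74.]]
board 1051 (array([ 596. , -178.6]), array([344.1, 226.9]), 74.0)
```

```bash
cat >> h.py <<'E'
from scipy.spatial.transform import Rotation as Ro
def plan(X,yaw):  # tool x at world angle yaw, pointing down
    s=arm.sense(); R=np.array(s["eef_rot"]); c,n=np.cos(np.radians(yaw)),np.sin(np.radians(yaw))
    T=np.array([[c,n,0],[n,-c,0],[0,0,-1]])
    print("move",np.round(R.T@(np.array(X)-s["tcp_pos"]),1),np.round(Ro.from_matrix(R.T@T).as_rotvec(degrees=True),1),"j6",np.round(s["joints"][5]))
E
python3 -c "
from h import *
plan([487,-250,180],-3.5)"
```

```text
move [ 397.5 -173.7   51.3] [ 0.  -0.  19.8] j6 -6.0
```

Call:
{"fn": "play_rows", "kwargs": {
  "moves": [397.5, -173.7, 51.3, 0, 0, 19.8, 1, 397.5, -173.7, 51.3, 0, 0, 19.8, 1, 397.5, -173.7, 51.3, 0, 0, 19.8, 1, 397.5, -173.7, 51.3, 0, 0, 19.8, 1, 397.5, -173.7, 51.3, 0, 0, 19.8, 1],
  "grip_force": 40
}}

```text
time: 2.0
tcp_pos: [341.0, -371.7, 202.7]
eef_rot: [[0.998, -0.062, 0.001], [-0.062, -0.998, -0.001], [0.001, 0.001, -1.0]]
wrist_force: [0.0, -0.8, 0.2]
opening: 1.0
finger_force: 0.0
```

```bash
python3 -c "
from h import *
plan([487,-250,180],-3.5)"
```

```text
move [ 138.1 -130.6   22.7] [ 0.  -0.  -0.1] j6 40.0
```

Call:
{"fn": "play_rows", "kwargs": {
  "moves": [138, -130.5, 22.7, 0, 0, 0, 1, 138, -130.5, 22.7, 0, 0, 0, 1, 138, -130.5, 22.7, 0, 0, 0, 1, 138, -130.5, 22.7, 0, 0, 0, 1, 138, -130.5, 22.7, 0, 0, 0, 1]
}}

```text
time: 2.5
tcp_pos: [488.4, -247.3, 178.8]
eef_rot: [[0.998, -0.055, -0.0], [-0.055, -0.998, 0.003], [-0.0, -0.003, -1.0]]
wrist_force: [0.5, -0.5, -0.7]
opening: 0.997
finger_force: 0.0
```

```bash
python3 - <<'E'
from h import *
p=viewer.grab_frame("wrist"); cv2.imwrite("pics/w1.png",p["img"])
print(arm.sense()["tcp_pos"])
w=box(world(p,colmask(p,105,125,120)),[490,-255],60); t=w[w[:,2]>66]; print("post",len(w),len(t)); 
if len(t): print(rect(t),t.mean(0))
w=box(world(p,colmask(p,65,90,80)),[575,-255],100); t=w[(w[:,2]>70)&(w[:,2]<80)]; print("rim",len(t)); 
if len(t): print(rect(t),t.max(0),t.min(0))
E
```

```text
[ 486.78599543 -249.35735756  179.27799291]
post 506 328
(array([ 488.2, -246.6]), array([13.7, 15.5]), 87.1) [ 488.37050803 -247.00676991   69.16425892]
rim 593
(array([ 575.3, -251.9]), array([88. , 87.4]), 86.8) [ 621.28380754 -206.07769302   75.72184248] [ 530.02257392 -298.26222443   70.02817933]
```

View pics/w1.png

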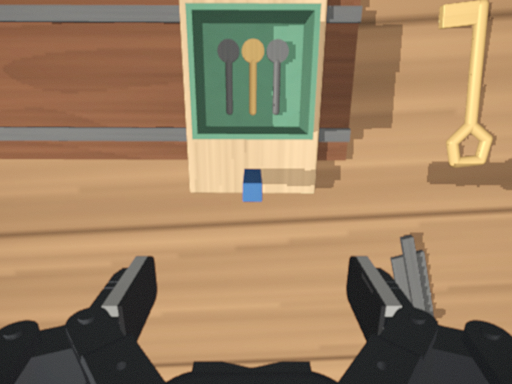

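The wrist view shows the post top at about (253,185), with the tin behind it and both fingers clear. This matches the measured post at (488,-247).

```bash
python3 -c "
from h import *
plan([488,-247.5,34],-3.2)"
```

```text
move [  1.3  -1.8 145.3] [-0.   0.1 -0.1] j6 60.0
```

Call:
{"fn": "play_rows", "kwargs": {
  "moves": [1.2, -1.8, 145, 0, 0, 0, 1, 1.2, -1.8, 145, 0, 0, 0, 1, 1.2, -1.8, 145, 0, 0, 0, 1, 1.2, -1.8, 145, 0, 0, 0, 1, 1.2, -1.8, 145, 0, 0, 0, -1]
}}

```text
time: 3.05
tcp_pos: [486.2, -250.5, 35.5]
eef_rot: [[0.998, -0.063, -0.001], [-0.063, -0.998, 0.0], [-0.001, -0.0, -1.0]]
wrist_force: [0.4, -0.4, 0.8]
opening: 0.856
finger_force: 0.0
```

Call:
{"fn": "play_rows", "kwargs": {
  "moves": [0, 0, 0, 0, 0, 0, -1, 0, 0, 0, 0, 0, 0, -1, 0, 0, 0, 0, 0, 0, -1, 0, 0, 0, 0, 0, 0, -1, 0, 0, 0, 0, 0, 0, -1]
}}

```text
time: 3.55
tcp_pos: [488.1, -249.6, 37.1]
eef_rot: [[0.998, -0.061, 0.003], [-0.061, -0.998, -0.001], [0.003, 0.001, -1.0]]
wrist_force: [-0.8, 1.5, 6.5]
opening: 0.182
finger_force: 41.0
```

```bash
python3 - <<'E'
from h import *
s=arm.sense();print(s["tcp_pos"],s["opening"],s["finger_force"],s["wrist_force"],s["time"])
for n in ["wrist","side","scene"]:
    p=viewer.grab_frame(n); print(n)
    w=box(full(p),[690,-125],60); t=w[(w[:,2]>66)]; print("bracket",len(t)); 
    if len(t): print(rect(t), cv2.fitLine(t[:,:2].astype(np.float32),cv2.DIST_L2,0,.01,.01).ravel())
    m=colmask(p,15,35,110); w=box(world(p,m),[662,-122],14); w=w[w[:,2]>24]; print("brass",len(w)); 
    if len(w): print(w.mean(0),w.min(0),w.max(0))
    cv2.imwrite(f"pics/{n}2.png",p["img"])
p=cv2.imread("pics/side2.png")[200:300,260:360]; q=cv2.imread("pics/scene2.png")[200:300,170:270]
cv2.imwrite("pics/c2.png",cv2.hconcat([cv2.resize(i,(400,400),interpolation=cv2.INTER_CUBIC) for i in (p,q)]))
E
```

```text
[ 488.09259321 -249.59903814   37.11981103] 0.18214278633549072 41.02099120616913 [-0.78141666  1.49671246  6.4977002 ] 3.55
wrist
bracket 0
brass 0
side
bracket 92
(array([ 689.5, -123.2]), array([15.6, 67.1]), 84.9) [ 9.9875903e-01 -4.9804129e-02  6.8952783e+02 -1.2417439e+02]
brass 16
[ 661.1485285  -123.68793516   49.75891961] [ 657.15555338 -127.53109683   30.91313233] [ 666.36329838 -120.37117172   66.34419832]
scene
bracket 59
(array([ 691.9, -123.5]), array([12.3, 70.3]), 85.2) [ 9.97560441e-01 -6.98084161e-02  6.94117126e+02 -1.23835365e+02]
brass 0
```

View pics/c2.png

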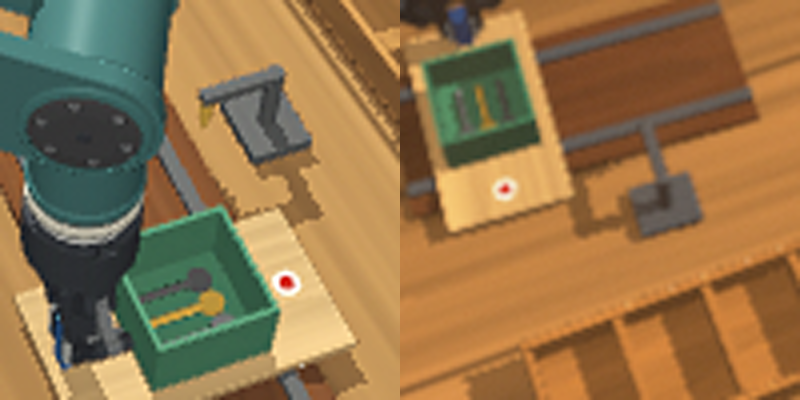

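The side crop shows the brass tip at about (205,125) and the dot at (286,282). The scene crop shows the bracket arm reaching toward the rail, and about 136 mm of travel is left. I'll slide 125 mm first, then look.

Call:
{"fn": "play_rows", "kwargs": {
  "moves": [0, -15, 0, 0, 0, 0, -1, 0, -40, 0, 0, 0, 0, -1, 0, -70, 0, 0, 0, 0, -1, 0, -100, 0, 0, 0, 0, -1, 0, -125, 0, 0, 0, 0, -1],
  "grip_force": 60
}}

```text
time: 4.2
tcp_pos: [495.4, -125.8, 37.2]
eef_rot: [[0.998, -0.062, 0.002], [-0.062, -0.998, -0.005], [0.003, 0.005, -1.0]]
wrist_force: [-2.5, -5.3, 5.1]
opening: 0.179
finger_force: 60.1
```

Call:
{"fn": "play_rows", "kwargs": {
  "moves": [0, 0, 0, 0, 0, 0, -1, 0, 0, 0, 0, 0, 0, -1]
}}

```text
time: 4.4
tcp_pos: [495.5, -123.1, 37.1]
eef_rot: [[0.998, -0.06, 0.002], [-0.06, -0.998, 0.001], [0.002, -0.001, -1.0]]
wrist_force: [-2.7, 3.6, 7.1]
opening: 0.174
finger_force: 60.8
```

```bash
cat > m.py <<'E'
from h import *
import sys
k=sys.argv[1]
s=arm.sense();print(s["tcp_pos"],s["opening"],s["finger_force"],s["wrist_force"],s["time"])
cr=[]
for n in ["side","scene"]:
    p=viewer.grab_frame(n); print(n,p["fx"])
    u,v=proj(p,np.array([661,-125,20.])); u,v=int(u),int(v)
    c=cv2.resize(p["img"][v-20:v+20,u-20:u+20],(400,400),interpolation=cv2.INTER_CUBIC); cr.append(c)
    print("crop origin",u-20,v-20)
    m=colmask(p,0,6,150,80)|colmask(p,172,180,150,80); m[:v-20]=0;m[v+20:]=0;m[:,:u-20]=0;m[:,u+20:]=0
    y,x=np.nonzero(m); print("red px",len(x),x.mean(),y.mean())
    w=world(p,m); print(w.mean(0) if len(w) else 0)
    w=box(full(p),[575,-125],110); w=w[(w[:,2]>70)&(w[:,2]<80)]; g=box(world(p,colmask(p,65,90,80)),[580,-122],100);g=g[(g[:,2]>72)&(g[:,2]<78)]; print("rim",rect(g) if len(g)>4 else 0)
    for X in ([661,-122,26],[661,-122,20]): print(X,np.round(proj(p,np.array(X,float)),1))
cv2.imwrite(f"pics/m{k}.png",cv2.hconcat(cr))
E
python3 m.py 1
```

```text
[ 495.48423788 -123.10759831   37.11682612] 0.1743444394297424 60.78699767589569 [-2.69381523  3.60915579  7.05699318] 4.4
side 482.1611341872299
crop origin 289 214
red px 6 311.8333333333333 235.83333333333334
[ 663.24411191 -132.21587866   20.72410443]
rim (array([ 581.9, -130.3]), array([93.6, 90.8]), 85.8)
[661, -122, 26] [309.7 232.5]
[661, -122, 20] [309.5 233.7]
scene 397.33997546407124
crop origin 210 216
red px 4 228.5 237.5
[ 662.53828438 -132.7219907    21.68990763]
rim (array([ 584.6, -128.5]), array([80.9, 86.1]), 84.9)
[661, -122, 26] [231.  235.7]
[661, -122, 20] [231.1 236.4]
```

View pics/m1.png

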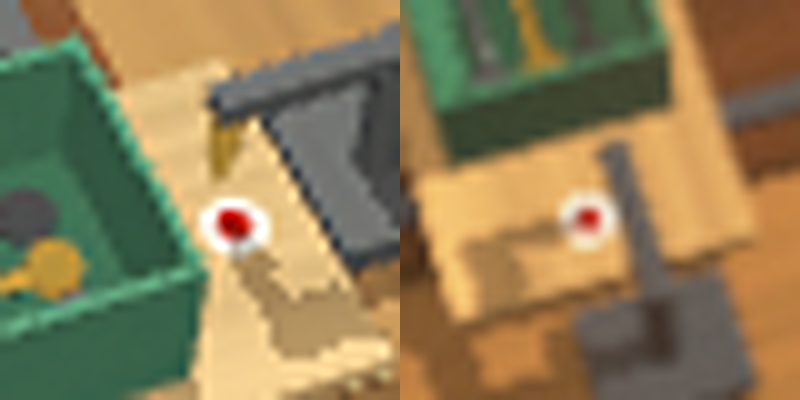

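```bash
cat >> h.py <<'E'
def ray(p,u,v,z):
    R=np.array(p["R"]); o=-R.T@p["t"]; d=R.T@np.array([(u-p["cx"])/p["fx"],(v-p["cy"])/p["fy"],1]); return o+d*(z-o[2])/d[2]
E
python3 - <<'E'
from h import *
yd=np.array([.0575,.998,0]); xd=np.array([.998,-.0575,0])
f=lambda n,X:print(n,X.round(1),"x'",round(X@xd,1),"y'",round(X@yd,1))
p=viewer.grab_frame("side"); f("tip",ray(p,310.5,231.8,26)); f("dot",ray(p,312,235.9,20))
p=viewer.grab_frame("scene"); f("armnear",ray(p,231.1,230.5,72)); f("armfar",ray(p,234.5,243.5,72)); f("dot",ray(p,228.3,237.3,20))
E
```

```text
tip [ 664.5 -120.6   26. ] x' 670.1 y' -82.2
dot [ 663.9 -132.2   20. ] x' 670.2 y' -93.8
armnear [ 662.  -119.2   72. ] x' 667.5 y' -80.9
armfar [ 715.5 -125.    72. ] x' 721.2 y' -83.6
dot [ 660.7 -133.    20. ] x' 667.0 y' -94.7
```

Call:
{"fn": "play_rows", "kwargs": {
  "moves": [0, -6, 0, 0, 0, 0, -1, 0, -11.8, 0, 0, 0, 0, -1, 0, -11.8, 0, 0, 0, 0, -1, 0, -11.8, 0, 0, 0, 0, -1]
}}

```text
time: 5.0
tcp_pos: [496.1, -113.4, 37.1]
eef_rot: [[0.998, -0.061, 0.002], [-0.061, -0.998, -0.002], [0.002, 0.002, -1.0]]
wrist_force: [-3.4, 0.2, 7.7]
opening: 0.175
finger_force: 60.7
```

```bash
python3 m.py 2
```

```text
[ 496.05075125 -113.44986395   37.12237831] 0.17537056739422952 60.729804039001465 [-3.38016936  0.23053815  7.69190381] 5.0
side 482.1611341872299
crop origin 289 214
red px 6 310.5 233.66666666666666
[ 663.16057747 -123.94293951   21.36805846]
rim (array([ 582.7, -120.5]), array([92.7, 91.2]), 87.2)
[661, -122, 26] [309.7 232.5]
[661, -122, 20] [309.5 233.7]
scene 397.33997546407124
crop origin 210 216
red px 1 231.0 237.0
[ 686.49029246 -128.25636165   71.8043942 ]
rim (array([ 572.6, -153.8]), array([38.4, 94.4]), 59.9)
[661, -122, 26] [231.  235.7]
[661, -122, 20] [231.1 236.4]
```

View pics/m2.png

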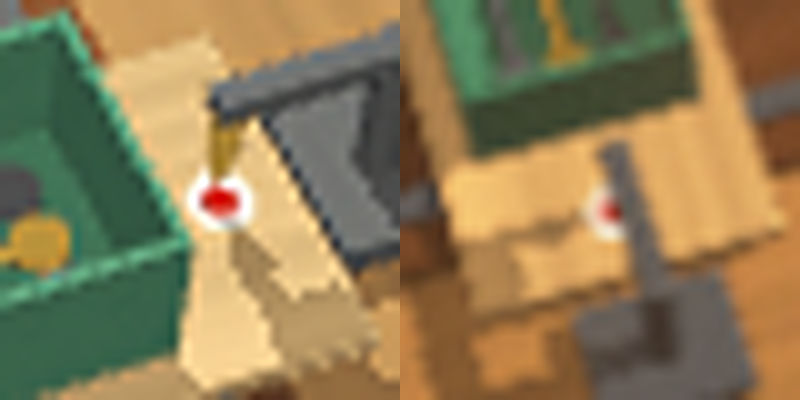

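```bash
python3 - <<'E'
from h import *
yd=np.array([.0575,.998,0]); xd=np.array([.998,-.0575,0])
f=lambda n,X:print(n,X.round(1),"x'",round(X@xd,1),"y'",round(X@yd,1))
p=viewer.grab_frame("side"); f("tip",ray(p,310.5,231.8,26)); f("dot",ray(p,310.5,233.7,20))
for d in (0,1,2,3,4): print(d,np.round(proj(p,ray(p,310.5,233.7,20)+d*yd),2))
p=viewer.grab_frame("scene"); f("dot",ray(p,230.8,236.7,20))
E
```

```text
tip [ 664.5 -120.6   26. ] x' 670.1 y' -82.2
dot [ 663.7 -123.2   20. ] x' 669.5 y' -84.8
0 [310.5 233.7]
1 [310.36 233.45]
2 [310.21 233.19]
3 [310.07 232.94]
4 [309.93 232.69]
dot [ 661.8 -123.3   20. ] x' 667.6 y' -85.0
```

Call:
{"fn": "play_rows", "kwargs": {
  "moves": [0, -2.6, 0, 0, 0, 0, -1, 0, -2.6, 0, 0, 0, 0, -1, 0, -2.6, 0, 0, 0, 0, -1]
}}

```text
time: 5.5
tcp_pos: [496.2, -111.6, 37.1]
eef_rot: [[0.998, -0.062, 0.002], [-0.062, -0.998, -0.003], [0.002, 0.003, -1.0]]
wrist_force: [-3.4, -2.6, 6.6]
opening: 0.179
finger_force: 60.7
```

```bash
python3 m.py 3
```

```text
[ 496.16136725 -111.55913353   37.14882154] 0.17898831103622656 60.678545236587524 [-3.36889456 -2.60469991  6.64765683] 5.5
side 482.1611341872299
crop origin 289 214
red px 6 310.1666666666667 233.16666666666666
[ 662.20955251 -123.16608332   23.48290656]
rim (array([ 582.8, -118.9]), array([92.5, 90.4]), 87.2)
[661, -122, 26] [309.7 232.5]
[661, -122, 20] [309.5 233.7]
scene 397.33997546407124
crop origin 210 216
red px 0 nan nan
0
rim (array([ 564.4, -128.5]), array([ 55.8, 107.5]), 29.1)
[661, -122, 26] [231.  235.7]
[661, -122, 20] [231.1 236.4]m.py:12: RuntimeWarning: Mean of empty slice.
  y,x=np.nonzero(m); print("red px",len(x),x.mean(),y.mean())
  ret = ret.dtype.type(ret / rcount)
```

View pics/m3.png

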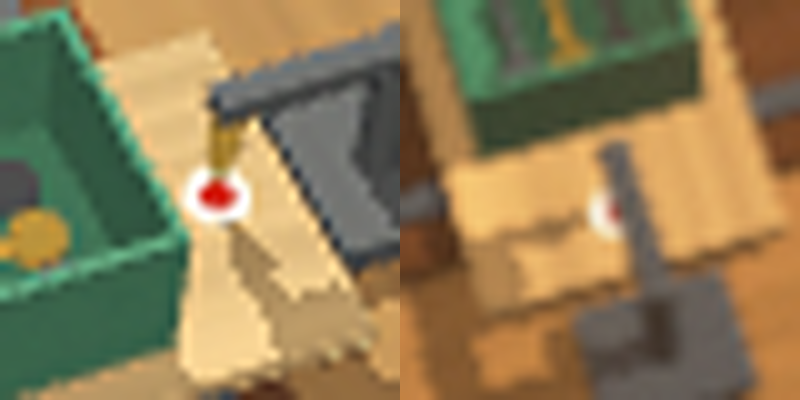

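Call:
{"fn": "play_rows", "kwargs": {
  "moves": [0, -1.2, 0, 0, 0, 0, -1, 0, -1.2, 0, 0, 0, 0, -1, 0, -1.2, 0, 0, 0, 0, -1]
}}

```text
time: 5.9
tcp_pos: [496.2, -110.6, 37.2]
eef_rot: [[0.998, -0.062, 0.002], [-0.062, -0.998, -0.003], [0.002, 0.003, -1.0]]
wrist_force: [-3.0, -3.5, 6.9]
opening: 0.179
finger_force: 60.7
```

```bash
python3 m.py 4 2>/dev/null| head -12; python3 - <<'E'
from h import *
p=viewer.grab_frame("side")
print(p["img"][229:237,306:316,2]); print(p["img"][229:237,306:316,1])
E
```

```text
[ 496.22782528 -110.64751755   37.1512433 ] 0.17907007016976617 60.6600558757782 [-3.0246286  -3.53454591  6.88276565] 5.9
side 482.1611341872299
crop origin 289 214
red px 6 310.0 232.5
[ 662.52696648 -121.36279211   24.429779  ]
rim (array([ 583.2, -117.5]), array([93.7, 90.7]), 86.0)
[661, -122, 26] [309.7 232.5]
[661, -122, 20] [309.5 233.7]
scene 397.33997546407124
crop origin 210 216
red px 0 nan nan
0
[[232 228 225 208 159 167 176 235 233 236]
 [226 227 231 238 158 171 218 234 234 237]
 [236 232 251 255 186 188 255 232 232 231]
 [238 229 254 211 199 212 253 249 230 231]
 [233 250 255 210 212 211 241 255 235 234]
 [179 255 255 211 218 216 253 255 231 232]
 [ 98 246 234 247 255 255 244 244 237 238]
 [ 97 182 240 235 244 177 172 240 237 233]]
[[196 193 190 172 122 129 140 199 198 200]
 [189 191 199 209 125 136 189 199 198 202]
 [197 198 242 255 169 170 255 197 195 197]
 [197 214 237  13  49  41 240 241 192 197]
 [192 237 243  30  24  33 197 255 196 199]
 [183 239 255 139 111 115 241 254 195 196]
 [168 202 215 254 255 255 253 219 200 202]
 [170 185 199 198 219 150 137 203 201 197]]
```

The dot now sits directly below the tip, to within about 1 mm. I'll release the post, go up and head for the lids.

Call:
{"fn": "play_rows", "kwargs": {
  "moves": [0, 0, 0, 0, 0, 0, 1, 0, 0, 0, 0, 0, 0, 1, 0, 0, 0, 0, 0, 0, 1, 0, 0, 0, 0, 0, 0, 1, 0, 0, -30, 0, 0, 0, 1]
}}

```text
time: 6.55
tcp_pos: [492.0, -107.9, 60.6]
eef_rot: [[0.998, -0.062, -0.01], [-0.062, -0.998, 0.003], [-0.011, -0.003, -1.0]]
wrist_force: [-0.1, -0.1, -1.0]
opening: 0.994
finger_force: 0.0
```

Call:
{"fn": "play_rows", "kwargs": {
  "moves": [0, 0, -45, 0, 0, 0, 1, 0, 0, -95, 0, 0, 0, 1, 0, 0, -140, 0, 0, 0, 1, 0, 0, -180, 0, 0, 0, 1, 0, 0, -180, 0, 0, 0, 1]
}}

```text
time: 7.05
tcp_pos: [498.5, -110.1, 252.8]
eef_rot: [[0.998, -0.062, 0.013], [-0.061, -0.998, -0.005], [0.014, 0.004, -1.0]]
wrist_force: [0.6, -0.3, 0.4]
opening: 0.999
finger_force: 0.0
```

```bash
python3 m.py 5 2>/dev/null; python3 - <<'E'
from h import *
p=viewer.grab_frame("wrist")
w=box(world(p,colmask(p,105,125,120)),[496,-112],60); t=w[w[:,2]>66]; print("post",rect(t),t.mean(0))
w=box(world(p,colmask(p,65,90,80)),[583,-116],100); t=w[(w[:,2]>70)&(w[:,2]<80)]; print("rim",rect(t),t[:,2].mean())
plan([592,286,190],24)
E
```

```text
[ 498.5001991  -110.06248717  252.79396762] 0.9992597647319214 0.0 [ 0.60741419 -0.334446    0.43298767] 7.05
side 482.1611341872299
crop origin 289 214
red px 6 310.0 232.5
[ 664.20407313 -119.07423592   20.60956281]
rim (array([ 582.6, -117.1]), array([93.4, 91.1]), 87.7)
[661, -122, 26] [309.7 232.5]
[661, -122, 20] [309.5 233.7]
scene 397.33997546407124
crop origin 210 216
red px 0 nan nan
0
rim 0
[661, -122, 26] [231.  235.7]
[661, -122, 20] [231.1 236.4]
post (array([ 496.2, -110.1]), array([13. , 15.3]), 86.8) [ 496.57727625 -110.0782009    69.14210148]
rim (array([ 583.4, -114.7]), array([87.1, 86.3]), 86.4) 73.37305406148994
move [  72.1 -400.3   54.2] [ -0.    0.1 -27.5] j6 75.0
```

Call:
{"fn": "play_rows", "kwargs": {
  "moves": [72, -400, 54, 0, 0, -27.5, 1, 72, -400, 54, 0, 0, -27.5, 1, 72, -400, 54, 0, 0, -27.5, 1, 72, -400, 54, 0, 0, -27.5, 1, 72, -400, 54, 0, 0, -27.5, 1]
}}

```text
time: 7.7
tcp_pos: [553.5, 133.2, 208.8]
eef_rot: [[0.914, 0.406, -0.005], [0.406, -0.914, -0.001], [-0.005, -0.001, -1.0]]
wrist_force: [1.0, -0.2, 0.5]
opening: 1.0
finger_force: 0.0
```

```bash
python3 -c "
from h import *
plan([575,282,190],24)"
```

```text
move [  80.2 -127.1   18.6] [-0.1  0.3 -0. ] j6 74.0
```

Call:
{"fn": "play_rows", "kwargs": {
  "moves": [80, -127, 18, 0, 0, 0, 1, 80, -127, 18, 0, 0, 0, 1, 80, -127, 18, 0, 0, 0, 1, 80, -127, 18, 0, 0, 0, 1, 80, -127, 18, 0, 0, 0, 1]
}}

```text
time: 8.2
tcp_pos: [574.6, 280.8, 190.2]
eef_rot: [[0.913, 0.408, -0.006], [0.408, -0.913, -0.003], [-0.007, 0.0, -1.0]]
wrist_force: [0.4, 0.1, -0.2]
opening: 1.001
finger_force: 0.0
```

```bash
cat > lid.py <<'E'
from h import *
s=arm.sense(); print(s["tcp_pos"])
p=viewer.grab_frame("wrist"); cv2.imwrite("pics/w3.png",p["img"])
w=box(full(p),[592,286],110)
for n,a,b in (("plate",23,30),("collar",52,58),("stem",89,97)):
    t=w[(w[:,2]>a)&(w[:,2]<b)]; print(n,len(t),rect(t) if len(t)>4 else 0, t.mean(0).round(1))
E
python3 lid.py
```

```text
[574.55569677 280.79850028 190.20165351]
plate 9789 (array([592.2, 290.2]), array([107.5, 108.2]), 24.2) [596.8 292.1  24.4]
collar 1330 (array([592.2, 290.2]), array([45.8, 46. ]), 24.4) [593.2 290.9  54.3]
stem 356 (array([592.3, 290.4]), array([13.6, 13.5]), 24.3) [592.6 290.4  92.1]
```

View pics/w3.png

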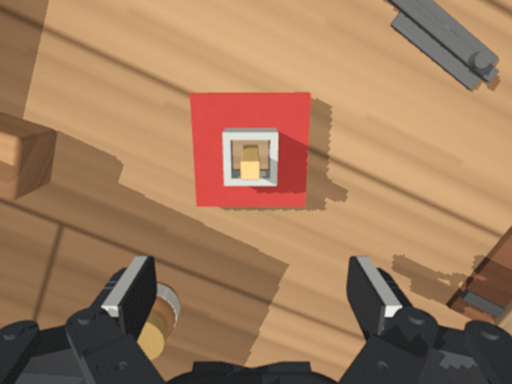

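The wrist view shows the red lid squarely in view, with its collar and the stem at about (251,165). The jar at (160,310) is clear of the descent.

```bash
python3 -c "
from h import *
plan([592.3,289,59.5],24.2)"
```

```text
move [ 20.2  -1.6 131.8] [ 0.   0.3 -0.2] j6 87.0
```

Call:
{"fn": "play_rows", "kwargs": {
  "moves": [20, -0.3, 40, 0, 0.3, -0.2, 1, 20.2, -0.3, 85, 0, 0.3, -0.2, 1, 20.2, -0.3, 125, 0, 0.3, -0.2, 1, 20.2, -0.3, 131, 0, 0.3, -0.2, 1, 20.2, -0.3, 131, 0, 0.3, -0.2, 1]
}}

```text
time: 8.75
tcp_pos: [593.5, 286.6, 61.6]
eef_rot: [[0.913, 0.408, 0.001], [0.408, -0.913, 0.0], [0.001, 0.0, -1.0]]
wrist_force: [-0.3, -0.0, 0.5]
opening: 1.0
finger_force: 0.0
```

Call:
{"fn": "play_rows", "kwargs": {
  "moves": [0, 0, 0, 0, 0, 0, -1, 0, 0, 0, 0, 0, 0, -1, 0, 0, 0, 0, 0, 0, -1, 0, 0, 0, 0, 0, 0, -1, 0, 0, 0, 0, 0, 0, -1],
  "grip_force": 90
}}

```text
time: 9.25
tcp_pos: [594.6, 289.3, 64.1]
eef_rot: [[0.912, 0.409, 0.006], [0.409, -0.912, 0.004], [0.007, -0.001, -1.0]]
wrist_force: [-0.5, 3.5, -2.3]
opening: 0.149
finger_force: 64.2
```

Call:
{"fn": "play_rows", "kwargs": {
  "moves": [0, 0, 0, 0, 0, 0, -1, 0, 0, 0, 0, 0, 0, -1]
}}

```text
time: 9.45
tcp_pos: [594.5, 289.2, 63.9]
eef_rot: [[0.912, 0.41, 0.006], [0.41, -0.912, 0.003], [0.006, -0.001, -1.0]]
wrist_force: [-1.3, 2.8, 3.8]
opening: 0.148
finger_force: 88.7
```

Call:
{"fn": "play_rows", "kwargs": {
  "moves": [0, 0, -20, 0, 0, 0, -1, 0, 0, -50, 0, 0, 0, -1, 0, 0, -85, 0, 0, 0, -1, 0, 0, -115, 0, 0, 0, -1, 0, 0, -120, 0, 0, 0, -1]
}}

```text
time: 9.95
tcp_pos: [595.4, 288.5, 186.7]
eef_rot: [[0.912, 0.409, 0.011], [0.409, -0.912, 0.004], [0.012, 0.001, -1.0]]
wrist_force: [-0.2, -0.7, -4.7]
opening: 0.138
finger_force: 88.5
```

```bash
python3 - <<'E'
from h import *
s=arm.sense(); print(s["tcp_pos"],s["opening"],s["wrist_force"])
plan([584,-115.5,184],-3.4)
E
```

```text
[595.42885567 288.54112708 186.70612885] 0.13810691900648198 [-0.20599583 -0.6947895  -4.70754591]
move [-175.7  364.     1.1] [-0.1 -0.7 27.5] j6 87.0
```

Call:
{"fn": "play_rows", "kwargs": {
  "moves": [-10, 21, 0, 0, 0, 2, -1, -28, 58, 0, 0, 0, 6, -1, -49, 102, 0, 0, 0, 10, -1, -70, 146, 0, 0, 0, 13.5, -1, -88, 182, 0, 0, 0, 16, -1]
}}

```text
time: 10.45
tcp_pos: [586.3, 83.4, 178.8]
eef_rot: [[0.99, 0.139, -0.001], [0.139, -0.99, 0.0], [-0.001, -0.0, -1.0]]
wrist_force: [0.4, 0.5, -4.4]
opening: 0.144
finger_force: 88.3
```

```bash
python3 - <<'E'
from h import *
s=arm.sense(); print(s["tcp_pos"],s["opening"],s["wrist_force"])
plan([584,-115.5,184],-3.4)
E
```

```text
[586.2827567   83.40021549 178.8231256 ] 0.1438263615168109 [ 0.36439136  0.5237895  -4.42474238]
move [-29.9 196.6  -5.2] [-0.   0.1 11.4] j6 85.0
```

Call:
{"fn": "play_rows", "kwargs": {
  "moves": [-6, 40, -1, 0, 0, 3, -1, -13, 84, -3, 0, 0, 6, -1, -20, 130, -5, 0, 0, 9, -1, -27, 172, -5, 0, 0, 11.4, -1, -30, 196, -5, 0, 0, 11.4, -1]
}}

```text
time: 10.95
tcp_pos: [584.2, -115.7, 183.5]
eef_rot: [[0.998, -0.061, -0.001], [-0.061, -0.998, 0.001], [-0.001, -0.001, -1.0]]
wrist_force: [0.3, 0.4, -5.1]
opening: 0.145
finger_force: 88.3
```

Call:
{"fn": "play_rows", "kwargs": {
  "moves": [0, 0, 0, 0, 0, 0, -1, 0, 0, 0, 0, 0, 0, -1, 0, 0, 0, 0, 0, 0, -1]
}}

```text
time: 11.25
tcp_pos: [585.4, -111.0, 185.2]
eef_rot: [[0.998, -0.056, 0.002], [-0.056, -0.998, 0.003], [0.001, -0.004, -1.0]]
wrist_force: [0.7, -0.3, -4.8]
opening: 0.149
finger_force: 88.3
```

```bash
cat > fit.py <<'E'
from h import *
s=arm.sense(); c=s["tcp_pos"]; print(c,s["opening"],s["wrist_force"],Ro.from_matrix(s["eef_rot"]).as_euler("zyx",degrees=True).round(1))
for n in ["side","scene","wrist"]:
    p=viewer.grab_frame(n); cv2.imwrite(f"pics/f_{n}.png",p["img"]); print(n)
    m=colmask(p,0,6,150)|colmask(p,172,180,150); w=box(world(p,m),c[:2],100)
    w=w[w[:,2]>60]; zt=np.percentile(w[:,2],97); t=w[w[:,2]>zt-4]; print("outer",len(t),rect(t),zt)
    q=full(p); t=box(q,c[:2],14); t=t[t[:,2]>60]
    g=box(world(p,colmask(p,65,90,80)),[583,-116],100); g=g[(g[:,2]>70)&(g[:,2]<80)]; print("rim",len(g),rect(g) if len(g)>9 else 0)
E
python3 fit.py
```

```text
[ 585.41259531 -111.02152335  185.24077005] 0.14948194599884937 [ 0.70858024 -0.26362833 -4.76849464] [ 3.200e+00  1.000e-01 -1.798e+02]
side
outer 373 (array([ 581.9, -114.9]), array([111.7, 108. ]), 86.1) 151.82116971099057
rim 130 (array([ 582.7, -119.7]), array([89.2, 90.8]), 85.5)
scene
outer 16 (array([ 588.9, -118.1]), array([89.6, 22.3]), 85.5) 212.74014528867468
rim 0 0
wrist
outer 19081 (array([ 586.4, -110.8]), array([108.7, 104.1]), 86.7) 148.17633101886844
rim 0 0
```

```bash
python3 -c "
from h import *
viewer.grab_frame('side');print(arm.sense()['tcp_pos'])
plan([586,-115,147],-3.4)"
```

```text
[ 586.12207264 -110.970307    186.94369507]
move [-0.1  4.1 39.9] [-0.1 -0.2  0.3] j6 77.0
```

Call:
{"fn": "play_rows", "kwargs": {
  "moves": [0, 2, 10, 0, 0, 0.2, -1, 0, 4, 25, 0, 0, 0.2, -1, 0, 4, 38, 0, 0, 0.2, -1, 0, 4, 39, 0, 0, 0.2, -1, 0, 4, 39, 0, 0, 0.2, -1]
}}

```text
time: 11.95
tcp_pos: [585.4, -115.8, 146.6]
eef_rot: [[0.998, -0.06, 0.002], [-0.06, -0.998, 0.003], [0.002, -0.003, -1.0]]
wrist_force: [-0.1, 0.2, -4.6]
opening: 0.14
finger_force: 88.3
```

Call:
{"fn": "play_rows", "kwargs": {
  "moves": [0, 0, 0, 0, 0, 0, -1, 0, 0, 0, 0, 0, 0, -1, 0, 0, 0, 0, 0, 0, -1]
}}

```text
time: 12.25
tcp_pos: [586.5, -116.1, 149.1]
eef_rot: [[0.998, -0.06, 0.006], [-0.06, -0.998, 0.002], [0.006, -0.002, -1.0]]
wrist_force: [0.3, -0.4, -5.3]
opening: 0.146
finger_force: 88.3
```

```bash
python3 fit.py; python3 - <<'E'
import cv2
a=cv2.imread("pics/f_side.png")[190:310,230:350];b=cv2.imread("pics/f_scene.png")[190:310,150:270]
cv2.imwrite("pics/f1.png",cv2.hconcat([cv2.resize(i,(400,400),interpolation=2) for i in(a,b)]))
E
```

```text
[ 586.51126202 -116.14993464  149.05715722] 0.14585032131189538 [ 0.3299824  -0.42591994 -5.34051833] [   3.4    0.4 -179.9]
side
outer 382 (array([ 584.4, -121.2]), array([112.5, 109.1]), 85.4) 115.33126140467138
rim 51 (array([ 570.8, -156. ]), array([ 40.2, 100.3]), 60.2)
scene
outer 18 (array([ 598.4, -125.6]), array([91.1,  5.8]), 86.7) 197.86197153669073
rim 0 0
wrist
outer 19089 (array([ 586.8, -116.2]), array([108.9, 104.4]), 86.3) 110.6932725346776
rim 0 0
```

View pics/f1.png

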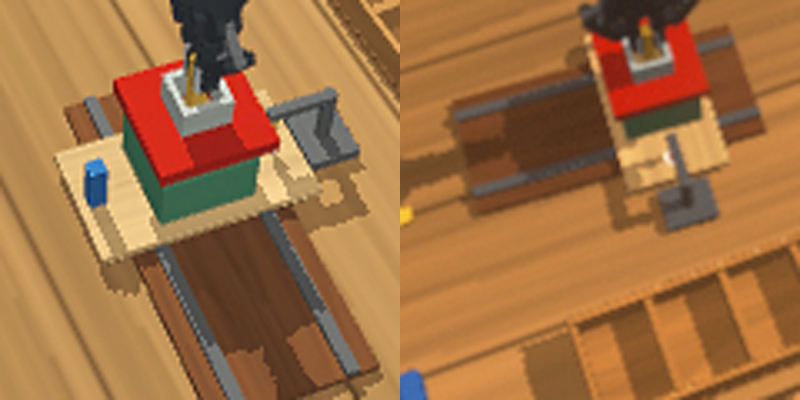

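The tin sits under the lid and the lid is level above it, at about (195,120) in the left crop. It needs about 1.5 mm in +y and −1.5 mm in x, then I'll lower it.

Call:
{"fn": "play_rows", "kwargs": {
  "moves": [-1.5, -1.6, 3, 0, 0, 0, -1, -1.5, -1.6, 8, 0, 0, 0, -1, -1.5, -1.6, 12, 0, 0, 0, -1, -1.5, -1.6, 14, 0, 0, 0, -1, -1.5, -1.6, 14, 0, 0, 0, -1]
}}

```text
time: 12.9
tcp_pos: [584.3, -114.2, 133.3]
eef_rot: [[0.998, -0.06, 0.003], [-0.06, -0.998, 0.002], [0.003, -0.003, -1.0]]
wrist_force: [-0.2, -0.0, -3.9]
opening: 0.141
finger_force: 88.4
```

Call:
{"fn": "play_rows", "kwargs": {
  "moves": [0, 0, 3, 0, 0, 0, -1, 0, 0, 5, 0, 0, 0, -1, 0, 0, 7, 0, 0, 0, -1, 0, 0, 8, 0, 0, 0, -1, 0, 0, 8, 0, 0, 0, -1]
}}

```text
time: 13.4
tcp_pos: [584.6, -114.2, 125.9]
eef_rot: [[0.998, -0.06, 0.004], [-0.06, -0.998, 0.002], [0.004, -0.002, -1.0]]
wrist_force: [-0.8, 0.3, -5.0]
opening: 0.142
finger_force: 88.4
```

Call:
{"fn": "play_rows", "kwargs": {
  "moves": [0, 0, 1, 0, 0, 0, -1, 0, 0, 2, 0, 0, 0, -1, 0, 0, 3, 0, 0, 0, -1, 0, 0, 3, 0, 0, 0, -1, 0, 0, 3, 0, 0, 0, -1]
}}

```text
time: 13.9
tcp_pos: [585.1, -114.1, 124.9]
eef_rot: [[0.998, -0.06, 0.006], [-0.06, -0.998, 0.002], [0.006, -0.002, -1.0]]
wrist_force: [-3.2, 3.3, 5.6]
opening: 0.147
finger_force: 89.9
```

Call:
{"fn": "play_rows", "kwargs": {
  "moves": [0, 0, 0, 0, 0, 0, 1, 0, 0, 0, 0, 0, 0, 1, 0, 0, 0, 0, 0, 0, 1, 0, 0, 0, 0, 0, 0, 1, 0, 0, 0, 0, 0, 0, 1]
}}

```text
time: 14.4
tcp_pos: [584.9, -114.4, 122.9]
eef_rot: [[0.998, -0.06, 0.005], [-0.06, -0.998, 0.002], [0.005, -0.002, -1.0]]
wrist_force: [0.0, 0.0, -0.4]
opening: 0.979
finger_force: 0.0
```

Call:
{"fn": "play_rows", "kwargs": {
  "moves": [0, 0, -40, 0, 0, 0, 1, 0, 0, -80, 0, 0, 0, 1, -10, 0, -110, 0, 0, 0, 1, -20, 0, -110, 0, 0, 0, 1, -20, 0, -110, 0, 0, 0, 1]
}}

```text
time: 14.9
tcp_pos: [564.0, -113.4, 234.2]
eef_rot: [[0.998, -0.06, 0.007], [-0.06, -0.998, 0.001], [0.007, -0.002, -1.0]]
wrist_force: [0.3, 0.1, -0.1]
opening: 0.999
finger_force: 0.0
```

Call:
{"fn": "play_rows", "kwargs": {
  "moves": [0, 0, 0, 0, 0, 0, 1, 0, 0, 0, 0, 0, 0, 1]
}}

```text
time: 15.1
tcp_pos: [563.8, -113.1, 230.8]
eef_rot: [[0.998, -0.06, 0.001], [-0.06, -0.998, 0.003], [0.001, -0.003, -1.0]]
wrist_force: [-0.2, -0.9, -0.2]
opening: 0.999
finger_force: 0.0
```

```bash
python3 m.py 6 2>/dev/null | grep -A2 -i red; python3 - <<'E'
from h import *
print(arm.sense()["tcp_pos"],arm.sense()["eef_rot"])
for n in ["side","wrist"]:
    p=viewer.grab_frame(n); w=box(full(p),[583,-116],100); print(n)
    for k,a,b in (("plate",82,90),("collar",112,120),("stem",147,160)):
        t=w[(w[:,2]>a)&(w[:,2]<b)]; print(k,len(t),rect(t) if len(t)>4 else 0, t.mean(0).round(1))
    t=w[(w[:,2]>78)&(w[:,2]<95)]; 
    A=np.c_[t[:,:2]-[583,-116],np.ones(len(t))]; print("plane",np.linalg.lstsq(A,t[:,2],rcond=None)[0].round(3))
E
```

```text
red px 381 299.6430446194226 232.51706036745406
[ 608.81635582 -145.50885341   85.45297926]
rim 0
--
red px 243 225.52263374485597 220.02057613168725
[ 620.69697648 -125.76781263   86.16237629]
rim 0
[ 564.00099854 -113.15644823  231.21606864] [[ 0.99819807 -0.05997567  0.00188   ]
 [-0.05998111 -0.99819505  0.00298514]
 [ 0.00169757 -0.00309253 -0.99999378]]
side
plate 745 (array([ 583.4, -116.8]), array([113., 110.]), 85.9) [ 578.3 -125.    86.4]
collar 108 (array([ 583.6, -116.1]), array([49.2, 48. ]), 87.4) [ 581.8 -121.4  116.3]
stem 33 (array([ 582.1, -115.5]), array([13.5, 19.7]), 3.7) [ 581.9 -116.7  153.5]
plane [2.0000e-03 8.0000e-03 8.6891e+01]
wrist
plate 11367 (array([ 583.4, -114.4]), array([108.4, 108.4]), 86.3) [ 589.  -114.6   85.3]
collar 1537 (array([ 583.8, -114.4]), array([46. , 46.1]), 86.1) [ 586.1 -114.6  115.2]
stem 449 (array([ 583.2, -113.3]), array([14. , 14.2]), 86.7) [ 583.8 -113.3  152.8]
plane [ 0.0000e+00 -1.0000e-03  8.5051e+01]
```

The lids are seated: plate at 86, collar at 116, stem top at 154, all level. I'll turn a quarter so the fingers close across the rail, which means the grip can't shift the sled.

```bash
python3 -c "
from h import *
plan([583.6,-115.2,200],86.4)"
```

```text
move [19.4  0.9 32. ] [ -0.   -0.3 -89.8] j6 76.0
```

Call:
{"fn": "play_rows", "kwargs": {
  "moves": [4, 0, 5, 0, 0, -8.5, 1, 8, 0, 10, 0, 0, -17, 1, 12, 0, 15, 0, 0, -25.5, 1, 16, 0.5, 20, 0, 0, -34, 1, 19.4, 0.9, 25, 0, 0, -42.5, 1]
}}

```text
time: 15.8
tcp_pos: [584.0, -115.3, 207.4]
eef_rot: [[0.773, 0.635, 0.004], [0.635, -0.773, 0.002], [0.005, 0.001, -1.0]]
wrist_force: [-0.4, -0.2, 0.4]
opening: 1.002
finger_force: 0.0
```

Call:
{"fn": "play_rows", "kwargs": {
  "moves": [0, 0, 0, 0, 0, -8.5, 1, 0, 0, 2, 0, 0, -17, 1, 0, 0, 4, 0, 0, -25.5, 1, 0, 0, 6, 0, 0, -34, 1, 0, 0, 7, 0, 0, -42.5, 1]
}}

```text
time: 16.3
tcp_pos: [583.7, -115.2, 200.4]
eef_rot: [[0.141, 0.99, 0.004], [0.99, -0.141, 0.002], [0.003, 0.003, -1.0]]
wrist_force: [0.8, 0.5, 0.3]
opening: 0.999
finger_force: 0.0
```

Call:
{"fn": "play_rows", "kwargs": {
  "moves": [0, 0, 0, 0, 0, -4.8, 1, 0, 0, 0, 0, 0, -4.8, 1, 0, 0, 0, 0, 0, -4.8, 1]
}}

```text
time: 16.6
tcp_pos: [583.8, -115.3, 200.9]
eef_rot: [[0.065, 0.998, 0.004], [0.998, -0.065, 0.002], [0.002, 0.004, -1.0]]
wrist_force: [-0.7, 1.0, 0.3]
opening: 1.0
finger_force: 0.0
```

```bash
python3 - <<'E'
from h import *
for n in ["side","wrist"]:
    p=viewer.grab_frame(n); w=box(full(p),[583,-116],100); print(n)
    for k,a,b in (("plate",82,90),("collar",112,120),("stem",147,160)):
        t=w[(w[:,2]>a)&(w[:,2]<b)]; print(k,len(t),rect(t) if len(t)>4 else 0)
    print(arm.sense()["tcp_pos"]); plan([583.6,-115.2,91],86.4)
E
```

```text
side
plate 725 (array([ 582.8, -116. ]), array([113.3, 109.8]), 85.5)
collar 115 (array([ 583.3, -115.3]), array([48.2, 47.4]), 85.0)
stem 34 (array([ 582.5, -115.4]), array([17.3, 14.2]), 82.0)
[ 583.81165927 -115.30916244  200.99023889]
move [ -0.2  -0.7 110. ] [ 0.3 -0.1 -0.1] j6 -13.0
wrist
plate 12745 (array([ 583.5, -113.9]), array([108.4, 108.6]), 86.2)
collar 1761 (array([ 583.6, -114.1]), array([47., 46.]), 86.4)
stem 547 (array([ 583. , -112.5]), array([14.3, 13.8]), 85.8)
[ 583.801612   -115.31309829  201.08556962]
move [ -0.2  -0.7 110.1] [ 0.3 -0.1 -0.1] j6 -13.0
```

Call:
{"fn": "play_rows", "kwargs": {
  "moves": [0, 0, 40, 0.3, 0, 0, 1, 0, 0, 80, 0.3, 0, 0, 1, 0, 0, 103, 0.3, 0, 0, 1, 0, 0, 108, 0.3, 0, 0, 1, 0, 0, 108, 0.3, 0, 0, 1]
}}

```text
time: 17.2
tcp_pos: [583.9, -115.0, 92.5]
eef_rot: [[0.064, 0.998, -0.002], [0.998, -0.064, 0.003], [0.003, -0.002, -1.0]]
wrist_force: [0.1, -0.4, -1.1]
opening: 1.003
finger_force: 0.0
```

Call:
{"fn": "play_rows", "kwargs": {
  "moves": [0, 0, 0, 0, 0, 0, -1, 0, 0, 0, 0, 0, 0, -1, 0, 0, 0, 0, 0, 0, -1, 0, 0, 0, 0, 0, 0, -1, 0, 0, 0, 0, 0, 0, -1],
  "grip_force": 60
}}

```text
time: 17.7
tcp_pos: [585.5, -115.5, 95.6]
eef_rot: [[0.063, 0.998, 0.003], [0.998, -0.063, 0.001], [0.001, 0.003, -1.0]]
wrist_force: [0.1, -0.6, 5.5]
opening: 0.527
finger_force: 63.0
```

Call:
{"fn": "play_rows", "kwargs": {
  "moves": [0, 0, 0, 0, 0, 0, -1, 0, 0, 0, 0, 0, 0, -1]
}}

```text
time: 17.9
tcp_pos: [585.5, -115.5, 95.6]
eef_rot: [[0.064, 0.998, 0.003], [0.998, -0.064, 0.001], [0.001, 0.003, -1.0]]
wrist_force: [-0.3, 0.4, 6.0]
opening: 0.517
finger_force: 63.0
```

Call:
{"fn": "play_rows", "kwargs": {
  "moves": [0, 0, -3, 0, 0, 0, -1, 0, 0, -6, 0, 0, 0, -1, 0, 0, -10, 0, 0, 0, -1, 0, 0, -14, 0, 0, 0, -1, 0, 0, -18, 0, 0, 0, -1]
}}

```text
time: 18.4
tcp_pos: [584.1, -115.1, 111.2]
eef_rot: [[0.064, 0.998, -0.001], [0.998, -0.064, 0.003], [0.002, -0.001, -1.0]]
wrist_force: [0.3, 0.2, -2.2]
opening: 0.524
finger_force: 62.0
```

```bash
python3 m.py 7 2>/dev/null | head -1; python3 - <<'E'
from h import *
p=viewer.grab_frame("side"); w=box(full(p),[583,-116],90)
g=box(world(p,colmask(p,65,90,80)),[583,-116],100); print("green z",np.percentile(g[:,2],[50,98]))
m=colmask(p,0,6,150)|colmask(p,172,180,150); t=box(world(p,m),[583,-116],100); print("red",np.percentile(t[:,2],[5,50,98]))
cv2.imwrite("pics/l1.png",cv2.resize(p["img"][190:310,230:350],(480,480),interpolation=2))
E
```

```text
[ 584.14236454 -115.08227202  111.17024774] 0.5243435781025247 62.04968333244324 [ 0.32161076  0.22860918 -2.24723452] 18.4
green z [456.87435675 486.89111857]
red [ 93.97472742 103.24399625 109.22630486]
```

View pics/l1.png

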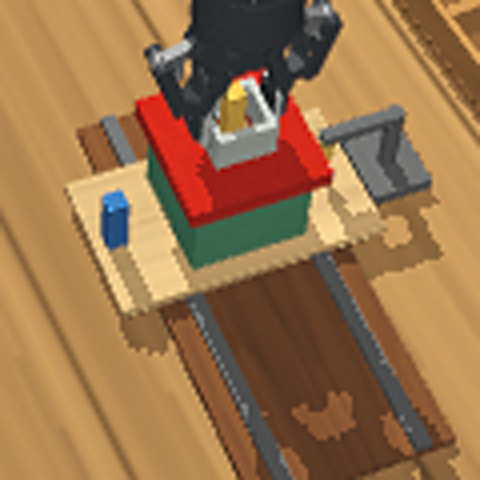

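The outer lid is rising alone: the load is about 2.3 N and the stem shows inside the collar at (235,105). I'll keep going straight up.

Call:
{"fn": "play_rows", "kwargs": {
  "moves": [0, 0, -15, 0, 0, 0, -1, 0, 0, -35, 0, 0, 0, -1, 0, 0, -60, 0, 0, 0, -1, 0, 0, -85, 0, 0, 0, -1, 0, 0, -105, 0, 0, 0, -1]
}}

```text
time: 19.05
tcp_pos: [584.8, -115.5, 219.2]
eef_rot: [[0.063, 0.998, 0.002], [0.998, -0.063, 0.002], [0.002, 0.002, -1.0]]
wrist_force: [0.2, -0.5, -2.3]
opening: 0.526
finger_force: 62.0
```

Call:
{"fn": "play_rows", "kwargs": {
  "moves": [0, 0, -10, 0, 0, 0, -1, 0, 0, -15, 0, 0, 0, -1, 0, 0, -15, 0, 0, 0, -1, 0, 0, -15, 0, 0, 0, -1, 0, 0, -15, 0, 0, 0, -1]
}}

```text
time: 19.55
tcp_pos: [583.7, -115.2, 229.5]
eef_rot: [[0.063, 0.998, -0.003], [0.998, -0.063, 0.003], [0.003, -0.004, -1.0]]
wrist_force: [0.5, -0.4, -2.3]
opening: 0.527
finger_force: 62.1
```

```bash
python3 - <<'E'
from h import *
s=arm.sense();print(s["tcp_pos"],s["opening"],s["wrist_force"],s["time"],np.array(s["eef_rot"])[:,2])
cr=[]
for n in ["side","scene"]:
    p=viewer.grab_frame(n); print(n)
    w=box(full(p),[583,-116],85)
    for k,a,b in (("inner plate",78,85),("stem",147,160)):
        t=w[(w[:,2]>a)&(w[:,2]<b)]; print(k,len(t),rect(t) if len(t)>4 else 0,t.mean(0).round(1) if len(t) else 0)
    t=w[(w[:,2]>78)&(w[:,2]<85)]
    if len(t)>20: print("plane",np.linalg.lstsq(np.c_[t[:,:2]-[583,-116],np.ones(len(t))],t[:,2],rcond=None)[0].round(3))
    m=colmask(p,0,6,150)|colmask(p,172,180,150); t=box(world(p,m),[583,-116],100); print("red",np.percentile(t[:,2],[5,50,98]))
    u,v=map(int,proj(p,np.array([640,-120,80.])))
    cr.append(cv2.resize(p["img"][v-50:v+50,u-50:u+50],(400,400),interpolation=2))
cv2.imwrite("pics/end.png",cv2.hconcat(cr))
E
python3 m.py 8 2>/dev/null | grep -A1 red
```

```text
[ 583.74440527 -115.22752179  229.49667516] 0.5266473634747808 [ 0.50340858 -0.42420003 -2.29594804] 19.55 [-0.00330572  0.00322945 -0.99998932]
side
inner plate 623 (array([ 582.5, -115.6]), array([97.2, 95.6]), 86.5) [ 579.1 -123.1   81.8]
stem 0 0 0
plane [-2.0000e-03  1.0000e-03  8.1771e+01]
red [210.93810252 220.63379784 225.26818496]
scene
inner plate 274 (array([ 600.7, -117. ]), array([93.3, 61. ]), 86.9) [ 602.8 -117.7   81.5]
stem 0 0 0
plane [-3.000e-03  2.000e-03  8.156e+01]
red [216.91210832 220.76631314 227.45031722]
red px 37 296.1621621621622 217.75675675675674
[ 582.55657929 -160.24488649  183.19044453]
--
red px 0 nan nan
0
```

View pics/end.png

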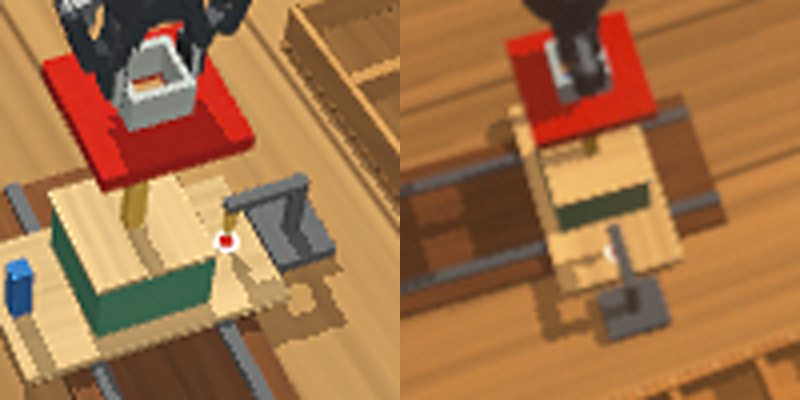

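```bash
python3 - <<'E'
from h import *
p=viewer.grab_frame("side"); i=p["img"][229:237,306:316].astype(int)
print(i[...,1]); m=(i[...,2]-i[...,1]).clip(60)-60; y,x=np.mgrid[229:237,306:316]; print((m*x).sum()/m.sum(),(m*y).sum()/m.sum())
E
```

```text
[[196 194 191 173 123 130 141 201 199 201]
 [189 192 200 210 125 137 190 200 200 203]
 [197 198 243 255 170 171 255 198 196 198]
 [203 214 238  12  50  41 241 242 194 198]
 [206 237 244  30  25  34 198 255 198 200]
 [207 243 255 141 112 116 242 255 196 197]
 [211 207 189 255 255 255 254 220 201 203]
 [225 203 172 200 220 151 138 204 202 198]]
310.0 232.70320197044336
```

The dot hasn't moved since it was set under the pointer. The inner lid is level and seated, and the outer lid is held clear, about 50 mm above the stem.

```bash
python3 -c "
from rig import job
print(job.sign_off())"
```

```text
the job is handed in; nothing more can be done
None
```

The job is handed in: the dot is under the pointer to within about 1 mm by the camera images, the inner lid is seated level on the tin, and the red outer lid is held level about 50 mm above the stem.

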